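Stand the fallen dumbbells back up in their row

TASK

Two of the green dumbbells in the row on the ledge have toppled forward and hang over the guard rail. Tip each one up onto its foot where that foot now rests, without picking it up off the board, so that it stands by itself in its gap in the row. Keep the three standing dumbbells and the things around them as they are.

Things in the scene. Friction and masses are not known exactly. Their poses are not given: they have to be found in the camera images.
- tipped_a_mid (a point): Centre of the fallen dumbbell in the right half of the row: green, 160 mm long, 0.5 to 0.9 kg, two hexagonal heads 36 mm long, 54 mm across flats, 62 across corners, and a round grip of 26 mm diameter. Its grip lies loose on the guard rail, the outer head sticks out over it towards the robot, about 20 degrees above level, one flat down. Own z: along the grip from foot to other end; own x: square to the hexagon's flat that faces up and away from the robot.
- tipped_a_foot (a point): Centre of the same dumbbell's foot, the end face it is to stand on, 80 mm from its centre, same axes. The foot's lowest edge rests on the board, 27 mm from this point along own -x; it tips up over that edge. Past about 70 degrees above level it is over its balance and drops onto its foot by itself and rocks a little. Pushed level it slides on the smooth board instead of tipping.
- tipped_a_head (a point): Centre of the same dumbbell's raised end face, 80 mm beyond its centre, same axes. Nothing lies beneath this head, which is wholly in front of the rail.
- tipped_b_mid (a point): Centre of the fallen dumbbell in the left half of the row: green, 160 mm long, 0.5 to 0.9 kg, two hexagonal heads 36 mm long, 54 mm across flats, 62 across corners, and a round grip of 26 mm diameter. Its grip lies loose on the guard rail, the outer head sticks out over it towards the robot, about 20 degrees above level, one flat down. Own z: along the grip from foot to other end; own x: square to the hexagon's flat that faces up and away from the robot.
- tipped_b_foot (a point): Centre of the same dumbbell's foot, the end face it is to stand on, 80 mm from its centre, same axes. The foot's lowest edge rests on the board, 27 mm from this point along own -x; it tips up over that edge. Past about 70 degrees above level it is over its balance and drops onto its foot by itself and rocks a little. Pushed level it slides on the smooth board instead of tipping.
- tipped_b_head (a point): Centre of the same dumbbell's raised end face, 80 mm beyond its centre, same axes. Nothing lies beneath this head, which is wholly in front of the rail.
- upright_c_mid (a point): Centre (80 mm above its foot) of the dumbbell that stands upright in the right half of the row, same size and colour as the fallen ones, own z up along its grip. Loose and easily knocked over. The row has five places 92 mm apart.
- upright_d_mid (a point): Centre (80 mm above its foot) of the dumbbell that stands upright in the left half of the row, same size and colour as the fallen ones, own z up along its grip. Loose and easily knocked over. The row has five places 92 mm apart.
- upright_e_mid (a point): Centre (80 mm above its foot) of the dumbbell that stands upright in the middle of the row, same size and colour as the fallen ones, own z up along its grip. Loose and easily knocked over. The row has five places 92 mm apart.
- ledge: The fixed ledge: a wood-look laminate board on black steel feet, 720 mm long along its own y, top 150 mm above the deck, from x = -87 to +97 mm. Origin on the deck under its middle; own x points away from the robot. The dumbbells stand in a row along y, axes at x = 33 to 52 mm. A grey tilt-out bin hangs open at its left end, y = 365 to 535 mm, up to 230 mm high.
- rail_mid (a point): Middle of the axis of the ledge's front guard rail: a fixed black steel round bar of 12 mm diameter along the ledge's y, 192 mm above the deck (42 mm above the board), 70 mm in front of the ledge's origin, on posts at its ends only (345 mm from the middle).
- lip_mid (a point): Middle of the top edge of the ledge's rear lip, a fixed steel angle along y that stands 28 mm above the board; its face towards the robot is at x = 92 mm of the ledge.
- grip_ring_mid (a point): Centre of a white silicone grip ring, 80 mm across, 24 mm thick, lying flat on the board's right end. To be left alone.
- collar_mid (a point): Centre of an aluminium bar collar, 74 mm across, 30 mm thick, lying flat on the board's left end. To be left alone.
- wrist_roller_mid (a point): Centre of a steel wrist roller handle, 190 mm long along its own y axis, 46 mm at its flanges, lying on the deck right of the ledge. To be left alone.

How it is judged:
By the outcome, as a careful person would: the job done as asked, in the order asked, and still so for the second after the job is handed in, with the robot touching nothing.
It also fails if it takes over 54 s, if anything falls off the work surface, if the arm or the gripper's body presses on something with over 40 N, if the wrist force passes 120 N, or if a joint passes its speed limit or range.

ROBOT

A 6-joint arm with a two-finger parallel gripper is mounted at the origin on the work surface. World frame = base frame: x ahead of the robot, y to its left, z up, the work surface at z = 0. Lengths are in m, angles in rad, forces in N, time in s.
With the tool pointing down it reaches from about 0.35 to 0.95 m from the base axis. Payload 17.4 kg.
Tool frame: the origin (TCP) lies midway between the tips of the shut fingers; the grasp point (between the pads) lies 19 mm behind it (pinch_z is the distance from the TCP to the grasp point, in m); z points along the fingers, y is the direction in which the jaws open and shut (so a half turn about z gives the same grasp; the last joint's range is limited). The gripper opens to 93 mm and grips with 3 to 60 N. Pads are 15 mm wide; open, the fingers measure 128 mm over their backs; the gripper's body (75 mm by 188 mm) begins 65 mm behind the grasp point.
Start: joints at [-0.038, 0.116, 1.442, -0, 1.584, -0.038], TCP at [0.675, -0, 0.219] pointing down, gripper open.
Joint ranges: [-2.83, 2.83], [-0.83, 2.19], [0.07, 2.5], [-1.14, 4.28], [0.01, 3], [-2.97, 2.97]. Speed limits (rad/s): [1.89, 1.89, 2.22, 3.14, 3.14, 3.14].

INTERFACE

Orientations are given as a rotation vector (axis times angle).
In Python, from plant import * gives the robot as it stands.
- The arm moves only by the tool drive_tool, never from a script. Its argument "rows" is a list of rows, each an object of numbers: "x", "y", "z": the shift along the world's x, y, z in cm; "yaw": the turn about the world's z in rad. In form: [{"x": .., "y": .., "z": .., "yaw": ..}, ...]. A call has 1 to 12 rows; each row is the pose to reach, as a shift and turn from the pose commanded when the call began; what a row does not reach only later rows make up. A row lasts 1/12 s, in which the tool goes at most 41.7 mm and 7.16 degrees, less where a joint would pass 70% of its speed; a pose out of reach is approached as far as the arm can. A call with a gripper value outside its range is refused whole. "jaw" is the finger opening in cm, from 0 to 9.3, set as the call begins (left out, the last holds). The fingers move at their own pace and stop on an object; "force" is the grip in N (left out, the last holds). Time passes only in rows, so rows that repeat a pose let the fingers close. It gives the time, the measured TCP pose, the force and the opening at its end, in the units of the state.
- get_obs(): the state, without advancing time (a new reading comes with each control period).
- grab_frame(name): name is "scene" or "side" or "wrist"; returns a dict with "img" (480x640x3 uint8, blue, green, red), "range_z" (480x640 float32, m along the optical axis (not along the pixel's ray), 0 where there is no reading), "fx", "fy", "cx", "cy" (pixels), "rvec" (rotation vector, rad) and "tvec" (3), from world to camera coordinates, as OpenCV has them. Camera axes: x right, y down, z forward; pixel columns grow to the right and rows downward; lengths in m; the calibration is good to about 2 mm. A picture is of the moment at which its call begins.
- job_done(): hands the job in, once; it reports no verdict.
Trained networks look in the newest picture that a camera, given by its name, has taken for a name from the list of things; names that differ only in an ending like _2 or _b are one class to them, and where a whole thing is asked for, a point or a joint stands for the part that bears it (a point fixed in the world has none). Each returns a list of dicts, best first, with "conf" (0 to 1); they miss things now and then, are a little off and sometimes report something else, mostly with a low value. They report only what shows in the picture. A call takes as long as a camera call.
- search_frame(camera, target): "point" ([x, y, z] in m, in world coordinates, good to about 4 mm: the middle of the surface that is visible of it).
- masks_of(camera, target): "region" (480x640 bool, what is visible of it).
The state is a dict: "clock": time; "q": joint angles; "qd": joint speeds; "joint_efforts": joint torques, N m; "position": TCP position; "orientation": TCP orientation; "contact_force": force on the tool from outside, world axes, zero at the start; "wrist_torque": the same for the moment, N m; "finger_gap": finger opening in m.
Only numpy, scipy, OpenCV 4.12 (cv2) and the standard library are available. Lean on these libraries where they do the work, as an engineer would, in place of code of your own. Each camera call takes 0.05 s, during which the arm holds its last target.

## Working session

There is one attempt and no reset: what is moved stays moved. The work goes in short steps, Python scripts to look and compute and a tool call to move; the robot and the scene stay as the last step left them, time stands still between calls to the robot, and variables do not carry over. Pictures are saved under pics/ and viewed, and the job is handed in when it is done.

Besides the shell and the picture viewer there is one more tool, called after "Request:" as name(argument=value, ...), one argument or row to a line, values as JSON. drive_tool: Moves the arm, as the interface text tells. Its arguments: {"type":"object","properties":{"rows":{"type":"array","items":{"type":"object","properties":{"x":{"type":"number"},"y":{"type":"number"},"z":{"type":"number"},"yaw":{"type":"number"}}}},"jaw":{"type":"number"},"force":{"type":"number"}},"required":["rows"]}

```bash
mkdir -p pics; ls; python3 - <<'E'
from plant import *
import cv2
o=get_obs(); print(o)
for n in ("scene","side","wrist"):
    f=grab_frame(n); cv2.imwrite(f"pics/{n}0.png",f["img"]); print(n,f["fx"],f["cx"],f["cy"],f["rvec"],f["tvec"])
E
```

```text
pics
{'clock': 0.0, 'q': array([-3.78024046e-02,  1.16502068e-01,  1.44222350e+00, -1.91805906e-06,
        1.58401826e+00, -3.77993736e-02]), 'qd': array([ 0.00020436,  0.00198524,  0.00068718,  0.00033471,  0.00015195,
       -0.0003809 ]), 'joint_efforts': array([-2.39607485e-03, -7.21266031e+01, -6.22611737e+01,  7.77577632e-02,
        2.38535833e-02, -2.17692599e-05]), 'position': array([ 6.74806170e-01, -3.80334921e-06,  2.17920277e-01]), 'orientation': array([-2.22084869e+00, -2.22084190e+00,  1.23127461e-03]), 'contact_force': array([-0.17262168, -0.00296293,  0.49884119]), 'wrist_torque': array([ 0.03829786,  0.00582141, -0.02271538]), 'finger_gap': 0.0928962472361265}
scene 559.8594057344773 318.4894751047734 235.8834150655995 [ 1.69703951  1.72193784 -0.79371995] [ 0.07508807 -0.26269512  1.8123745 ]
side 612.879531156182 333.4211466580025 245.07858751850526 [ 2.39075697 -0.72359623  0.24923427] [-0.54005743  0.28688063  1.42071018]
wrist 351.0021694059178 319.07953074237605 241.59026345585104 [-2.89959312e+00 -4.00768958e-04  3.24771354e-03] [-0.67535865 -0.02854318  0.39083417]
```

View pics/scene0.png

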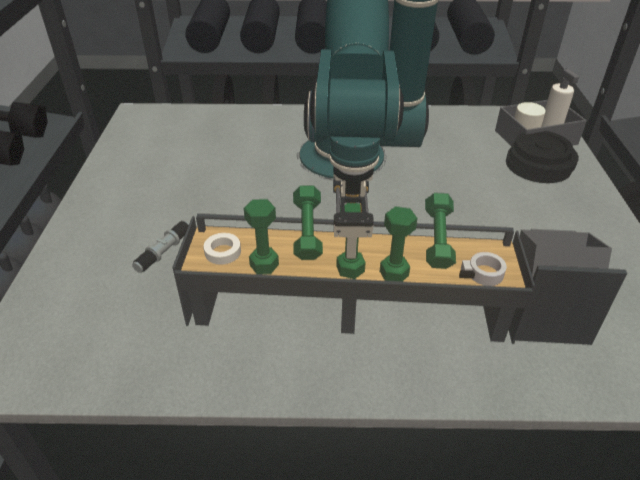

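View pics/side0.png

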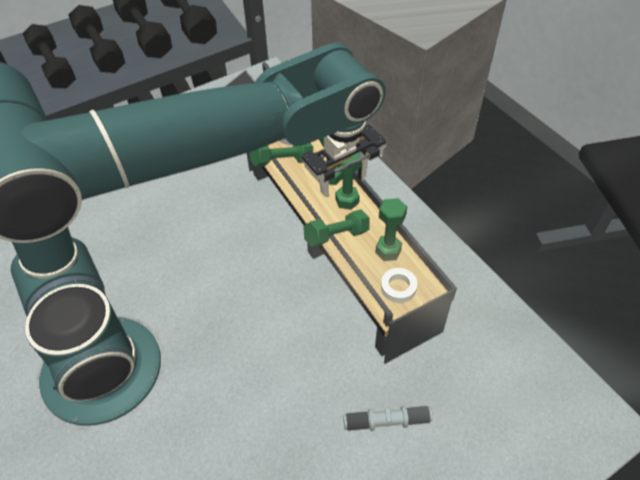

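View pics/wrist0.png

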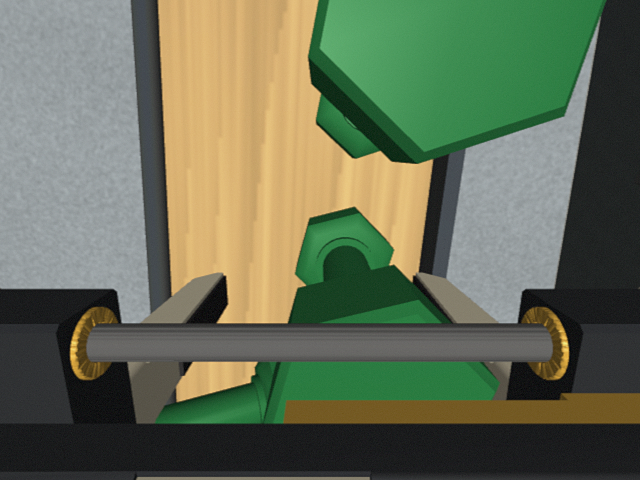

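```bash
cat > h.py <<'E'
from plant import *
import numpy as np, cv2
def cloud(f):
    z=f["range_z"]; v,u=np.mgrid[:480,:640]
    P=np.stack([(u-f["cx"])/f["fx"]*z,(v-f["cy"])/f["fy"]*z,z],-1)
    R=cv2.Rodrigues(np.array(f["rvec"],float))[0]
    W=(P-np.array(f["tvec"]).reshape(3))@R   # R^T(P-t)
    W[z<=0]=np.nan
    return W
def proj(f,p):
    R=cv2.Rodrigues(np.array(f["rvec"],float))[0]
    c=np.asarray(p)@R.T+np.array(f["tvec"]).reshape(3)
    return np.stack([c[...,0]/c[...,2]*f["fx"]+f["cx"],c[...,1]/c[...,2]*f["fy"]+f["cy"]],-1)
E
python3 - <<'E'
from h import *
np.set_printoptions(precision=4,suppress=True)
names=["tipped_a_mid","tipped_a_foot","tipped_a_head","upright_c_mid","ledge","rail_mid","lip_mid","grip_ring_mid","collar_mid","wrist_roller_mid"]
for cam in ("scene","side"):
    f=grab_frame(cam); np.savez(f"{cam}0.npz",**f)
    for n in names:
        print(cam,n,[(np.round(d["point"],3).tolist(),round(d["conf"],2)) for d in search_frame(cam,n)])
    m=masks_of(cam,"tipped_a_mid"); print(len(m))
    W=cloud(f)
    for i,d in enumerate(m):
        r=d["region"]; v,u=np.nonzero(r); P=W[r]; P=P[np.isfinite(P[:,0])]
        print(i,d["conf"],r.sum(),u.min(),u.max(),v.min(),v.max(),np.percentile(P,[2,50,98],axis=0).tolist() if len(P) else None)
print(get_obs()["clock"])
E
```

```text
scene tipped_a_mid [([0.61, -0.092, 0.213], 0.89)]
scene tipped_a_foot [([0.605, -0.089, 0.211], 0.83)]
scene tipped_a_head [([0.609, -0.087, 0.21], 0.79)]
scene upright_c_mid [([0.691, -0.178, 0.251], 0.94)]
scene ledge [([0.731, 0.201, 0.149], 0.86)]
scene rail_mid [([0.728, 0.203, 0.149], 0.82), ([0.631, 0.193, 0.209], 0.32)]
scene lip_mid [([0.726, 0.204, 0.149], 0.83), ([0.632, 0.193, 0.208], 0.5)]
scene grip_ring_mid [([0.652, -0.275, 0.173], 0.89), ([0.606, -0.089, 0.211], 0.73)]
scene collar_mid [([0.713, 0.28, 0.174], 0.69)]
scene wrist_roller_mid [([0.492, -0.468, 0.037], 0.66)]
1
0 0.86 1417 293 322 186 259 [[0.5366264763815539, -0.11772229018993055, 0.1590860953591391], [0.6140709351530561, -0.09013849130327987, 0.21000668097572314], [0.678541157452084, -0.06232963287472416, 0.25519895317738184]]
side tipped_a_mid [([0.582, -0.1, 0.214], 0.62), ([0.676, -0.192, 0.253], 0.24)]
side tipped_a_foot [([0.582, -0.102, 0.218], 0.85)]
side tipped_a_head [([0.584, -0.099, 0.211], 0.77)]
side upright_c_mid [([0.674, -0.194, 0.251], 0.57)]
side ledge [([0.632, -0.193, 0.149], 0.68)]
side rail_mid [([0.627, -0.198, 0.145], 0.77)]
side lip_mid [([0.629, -0.187, 0.144], 0.91)]
side grip_ring_mid [([0.628, -0.281, 0.173], 0.83)]
side collar_mid [([0.672, 0.266, 0.156], 0.57)]
side wrist_roller_mid [([0.47, -0.468, 0.036], 0.9), ([0.627, -0.195, 0.149], 0.41)]
1
0 0.68 1285 304 369 210 247 [[0.5172512284170594, -0.12300788745930367, 0.16968433653821827], [0.5868038802711724, -0.10173263000422587, 0.21342017077414907], [0.6739948586429695, -0.0697800709806982, 0.25632717363193885]]
1.35
```

```bash
python3 - <<'E'
from h import *
np.set_printoptions(precision=4,suppress=True)
A=[]
for cam in ("scene","side"):
    f=dict(np.load(f"{cam}0.npz")); W=cloud(f); im=f["img"].astype(int)
    g=(im[...,1]>im[...,2]*1.5)&(im[...,1]>im[...,0]*1.2)&(W[...,0]>.45)&(W[...,0]<.8)&(abs(W[...,1])<.35)&(W[...,2]<.34)&(W[...,2]>.14)
    cv2.imwrite(f"pics/g_{cam}.png",g.astype(np.uint8)*255)
    P=W[g]; A.append(P)
    print(cam,len(P)); h,e=np.histogram(P[:,1],bins=np.arange(-.25,.26,.02)); print(h)
    # rail: dark, z .18-.2
    dk=(im.max(-1)<70)&(W[...,2]>.183)&(W[...,2]<.205)&(W[...,0]>.5)&(W[...,0]<.64)&(abs(W[...,1])<.34)
    Q=W[dk]; print("rail",len(Q)); 
    if len(Q)>20: 
        for y0 in np.arange(-.35,.35,.1):
            s=(Q[:,1]>y0)&(Q[:,1]<y0+.1); 
            if s.sum()>5: print(y0,s.sum(),np.median(Q[s],0))
    lp=(W[...,2]>.172)&(W[...,2]<.185)&(W[...,0]>.7)&(W[...,0]<.85)&(abs(W[...,1])<.34)&~g
    Q=W[lp]
    for y0 in np.arange(-.35,.35,.1):
            s=(Q[:,1]>y0)&(Q[:,1]<y0+.1)
            if s.sum()>5: print('lip',y0,s.sum(),np.median(Q[s],0), np.percentile(Q[s][:,0],[5,95]))
np.savez("g.npz",s=A[0],d=A[1])
P=np.vstack(A)
# top heads
T=P[(P[:,2]>.303)&(P[:,2]<.32)]
for c in np.arange(-.3,.3,.02):
    s=abs(T[:,1]-c-.01)<.01
    if s.sum()>5: print(c,s.sum(),T[s].mean(0))
E
```

```text
scene 3170
[  0   0 190 252 183   0  11 368 394  54   0  88 165 113   0  22 275 273
  95   0   0 184 441  62   0]
rail 35
-0.35 19 [ 0.5699 -0.3336  0.1879]
0.050000000000000044 6 [0.593  0.0658 0.1932]
lip -0.35 212 [ 0.7341 -0.2962  0.1771] [0.728 0.739]
lip -0.24999999999999997 279 [ 0.7386 -0.1967  0.1766] [0.7057 0.7448]
lip -0.14999999999999997 252 [ 0.7456 -0.0997  0.1768] [0.738  0.7504]
lip -0.04999999999999993 305 [ 0.7497 -0.0011  0.1767] [0.71   0.7561]
lip 0.050000000000000044 328 [0.7551 0.0987 0.1768] [0.7136 0.762 ]
lip 0.15000000000000002 323 [0.7607 0.2111 0.1767] [0.7063 0.7676]
lip 0.2500000000000001 500 [0.7328 0.2886 0.1778] [0.7053 0.7719]
side 3055
[  0  22 284 241  92   0 227 553 217   8   5 378 264  23   0  50  42   4
   0   0  18 474 129  24   0]
rail 12
lip -0.35 166 [ 0.732  -0.295   0.1769] [0.7266 0.7381]
lip -0.24999999999999997 186 [ 0.7368 -0.1993  0.1771] [0.7066 0.7438]
lip -0.14999999999999997 28 [ 0.7456 -0.0592  0.1771] [0.7403 0.7508]
lip -0.04999999999999993 136 [ 0.7472 -0.0114  0.1773] [0.7108 0.7535]
lip 0.050000000000000044 6 [0.7546 0.0543 0.1768] [0.7488 0.7574]
-0.21999999999999992 117 [ 0.6805 -0.2047  0.3085]
-0.1999999999999999 340 [ 0.6812 -0.1899  0.3092]
-0.17999999999999988 313 [ 0.6821 -0.171   0.3093]
-0.15999999999999986 30 [ 0.6833 -0.1574  0.3082]
-0.03999999999999976 8 [ 0.6724 -0.0287  0.3067]
-0.01999999999999974 116 [ 0.6866 -0.0082  0.3094]
2.7755575615628914e-16 59 [0.6822 0.007  0.3101]
0.06000000000000033 82 [0.7081 0.0743 0.3094]
0.08000000000000035 185 [0.7065 0.09   0.3092]
0.10000000000000037 139 [0.7081 0.1083 0.3091]
```

```bash
python3 - <<'E'
import cv2,numpy as np
a=cv2.imread('pics/scene0.png'); b=cv2.imread('pics/side0.png')
cv2.imwrite('pics/z1.png',np.hstack([cv2.resize(a[170:300,170:520],(700,260)),])); cv2.imwrite('pics/z2.png',cv2.resize(b[130:350,230:470],(720,660))[:600])
E
```

```text
(no output)
```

View pics/z1.png

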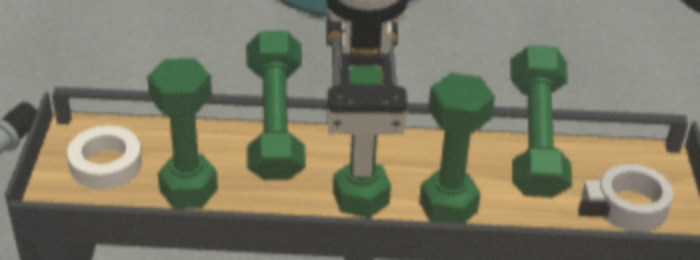

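View pics/z2.png

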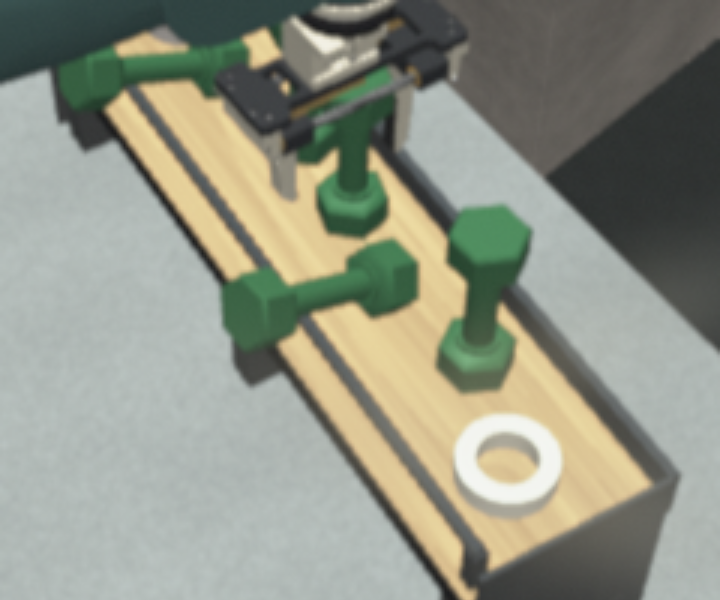

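```bash
cat >> h.py <<'E'
from scipy.optimize import least_squares
from scipy.spatial.transform import Rotation as Ro
def sdf(Q):
    # Q in dumbbell frame, origin mid
    r=np.hypot(Q[:,0],Q[:,1])
    hx=np.max([np.abs(Q[:,0]*np.cos(a)+Q[:,1]*np.sin(a)) for a in (0,np.pi/3,2*np.pi/3)],0)-.027
    def comb(a,b): return np.minimum(np.maximum(a,b),0)+np.hypot(np.maximum(a,0),np.maximum(b,0))
    d=comb(r-.013,np.abs(Q[:,2])-.044)
    return np.minimum(d,comb(hx,np.abs(np.abs(Q[:,2])-.062)-.018))
def Rt(p):  # yaw, theta(elev), roll ; dumbbell axis toward robot(-x) elevated theta
    th=p[1]; z=np.array([-np.cos(th),0,np.sin(th)]); x=np.array([np.sin(th),0,np.cos(th)]); y=np.cross(z,x)
    return Ro.from_euler('z',p[0]).as_matrix()@np.stack([x,y,z],1)@Ro.from_euler('z',p[2]).as_matrix()
def fit(P,p0,offs=None):
    # p: yaw,theta,roll,x,y,z(mid)
    f=lambda p: sdf((P-p[3:])@Rt(p))
    r=least_squares(f,p0,loss='soft_l1',f_scale=.002,x_scale=[.1,.1,.1,.01,.01,.01])
    return r.x, np.median(np.abs(f(r.x)))
def greens(f):
    W=cloud(f); im=f["img"].astype(int)
    g=(im[...,1]>im[...,2]*1.5)&(im[...,1]>im[...,0]*1.2)&(W[...,0]>.45)&(W[...,0]<.8)&(abs(W[...,1])<.35)&(W[...,2]<.33)&(W[...,2]>.14)
    return W[g]
def foot(p): 
    R=Rt(p); return p[3:]-R[:,2]*.08, p[3:]-R[:,2]*.08-R[:,0]*.027, p[3:]+R[:,2]*.062
E
python3 - <<'E'
from h import *
np.set_printoptions(precision=4,suppress=True)
S={c:greens(dict(np.load(f"{c}0.npz"))) for c in("scene","side")}
S["both"]=np.vstack(list(S.values()))
for n,y,t,x in (("a",-.092,.35,.61),("b",.184,.35,.625),("c",-.183,1.571,.681),("d",.09,1.571,.707),("e",-.002,1.571,.69)):
    for c,P in S.items():
        q=P[abs(P[:,1]-y)<.042]
        if len(q)<60: continue
        p,e=fit(q,[-.05,t,0,x,y,.215 if t<1 else .23])
        ft=foot(p)
        print(n,c,len(q),"yaw,th,roll",np.degrees(p[:3]).round(1),"mid",p[3:],"err",round(e,4),"foot",ft[0],"edge",ft[1],"headc",ft[2])
E
```

```text
a scene 827 yaw,th,roll [  -3.1   41.8 -108.7] mid [ 0.6169 -0.0873  0.2191] err 0.0038 foot [ 0.6764 -0.0905  0.1658] edge [ 0.6836 -0.0653  0.1722] headc [ 0.5707 -0.0847  0.2604]
a side 1005 yaw,th,roll [ 2.7 21.4  2. ] mid [ 0.5982 -0.0914  0.2036] err 0.0013 foot [ 0.6726 -0.0879  0.1745] edge [ 0.6628 -0.0893  0.1493] headc [ 0.5405 -0.094   0.2262]
a both 1832 yaw,th,roll [ 2.6 21.5  0.1] mid [ 0.598  -0.0916  0.2035] err 0.0013 foot [ 0.6724 -0.0882  0.1742] edge [ 0.6625 -0.0887  0.149 ] headc [ 0.5403 -0.0942  0.2261]
b scene 687 yaw,th,roll [ -4.3  20.1 -58.9] mid [0.6208 0.195  0.2013] err 0.0012 foot [0.6957 0.1894 0.1738] edge [0.6927 0.2128 0.1607] headc [0.5627 0.1994 0.2226]
b side 645 yaw,th,roll [-4.1 20.8 -2.6] mid [0.6199 0.1957 0.2024] err 0.0017 foot [0.6945 0.1903 0.174 ] edge [0.685  0.1922 0.1488] headc [0.5621 0.1999 0.2244]
b both 1332 yaw,th,roll [ -4.2  20.3 -59.8] mid [0.6197 0.1952 0.2018] err 0.0013 foot [0.6946 0.1896 0.174 ] edge [0.6916 0.2132 0.1613] headc [0.5617 0.1995 0.2233]
c scene 625 yaw,th,roll [ 384.7   90.3 -381.2] mid [ 0.6789 -0.1825  
[... 787 characters left out ...]
.7024 0.0874 0.2891]
d both 761 yaw,th,roll [-406.4   90.3  396.3] mid [0.7014 0.0935 0.2294] err 0.001 foot [0.7012 0.0938 0.1494] edge [0.6746 0.0986 0.1495] headc [0.7016 0.0933 0.2914]
e scene 366 yaw,th,roll [-32.6  93.3  19.5] mid [ 0.691  -0.0003  0.2295] err 0.0012 foot [0.6871 0.0022 0.1497] edge [0.6608 0.0083 0.1511] headc [ 0.694  -0.0022  0.2914]
e side 664 yaw,th,roll [ 351.8   89.7 -367.7] mid [0.6905 0.0018 0.2294] err 0.0014 foot [0.691  0.0017 0.1494] edge [0.665  0.0091 0.1493] headc [0.6902 0.0018 0.2914]
e both 1030 yaw,th,roll [ 342.    90.4 -357.4] mid [0.6903 0.0019 0.2294] err 0.0014 foot [0.6898 0.002  0.1494] edge [0.6638 0.0092 0.1496] headc [0.6907 0.0017 0.2914]
```

Request:
drive_tool(
  rows=[
    {"x": 0.5},
    {"x": 1.0},
    {"x": 1.0,"z": 1},
    {"x": 1.0,"z": 4},
    {"x": 1.0,"z": 7.5},
    {"x": 1.0,"z": 11},
    {"x": 1.0,"z": 14.5},
  ],
)

```text
validation failed for argument at $.ro...
```

Request:
drive_tool(
  rows=[
    {"x": -2,"y": -1,"yaw": -0.12},
    {"x": -4,"y": -2,"yaw": -0.24},
    {"x": -6,"y": -4,"yaw": -0.36},
    {"x": -8,"y": -5,"yaw": -0.48},
    {"x": -10,"y": -6,"yaw": -0.6},
    {"x": -12,"y": -7,"yaw": -0.72},
    {"x": -13,"y": -8,"yaw": -0.84},
    {"x": -14,"y": -9,"yaw": -0.96},
    {"x": -14.5,"y": -9.4,"yaw": -1.08},
    {"x": -14.5,"y": -9.4,"yaw": -1.2},
    {"x": -14.5,"y": -9.4,"yaw": -1.32},
    {"x": -14.5,"y": -9.4,"yaw": -1.44},
  ],
)

```text
validation failed for argument at $.ro...
```

Request:
drive_tool(
  rows=[
    {"yaw": -0.085},
    {"yaw": -0.085},
    {"yaw": -0.085},
  ],
)

```text
validation failed for argument at $.ro...
```

Request:
drive_tool(
  rows=[
    {"x": 0.5,"y": 0,"z": 0,"yaw": 0},
    {"x": 1,"y": 0,"z": 0,"yaw": 0},
    {"x": 1,"y": 0,"z": 1,"yaw": 0},
    {"x": 1,"y": 0,"z": 4,"yaw": 0},
    {"x": 1,"y": 0,"z": 7.5,"yaw": 0},
    {"x": 1,"y": 0,"z": 11,"yaw": 0},
    {"x": 1,"y": 0,"z": 14.5,"yaw": 0},
    {"x": 1,"y": 0,"z": 14.5,"yaw": 0},
  ],
)

```text
clock: 2.02
position: [0.6856, -0.0, 0.3726]
orientation: [2.217, 2.216, 0.01]
contact_force: [-0.1, 0.2, 0.4]
finger_gap: 0.0927
```

Request:
drive_tool(
  rows=[
    {"x": -2,"y": -1,"z": 0,"yaw": -0.12},
    {"x": -4,"y": -2,"z": 0,"yaw": -0.24},
    {"x": -6,"y": -4,"z": 0,"yaw": -0.36},
    {"x": -8,"y": -5,"z": 0,"yaw": -0.48},
    {"x": -10,"y": -6,"z": 0,"yaw": -0.6},
    {"x": -12,"y": -7,"z": 0,"yaw": -0.72},
    {"x": -13,"y": -8,"z": 0,"yaw": -0.84},
    {"x": -14,"y": -9,"z": 0,"yaw": -0.96},
    {"x": -14.5,"y": -9.4,"z": 0,"yaw": -1.08},
    {"x": -14.5,"y": -9.4,"z": 0,"yaw": -1.2},
    {"x": -14.5,"y": -9.4,"z": 0,"yaw": -1.32},
    {"x": -14.5,"y": -9.4,"z": 0,"yaw": -1.44},
  ],
)

```text
clock: 3.02
position: [0.5399, -0.0942, 0.3644]
orientation: [3.135, 0.196, 0.001]
contact_force: [0.0, -0.1, -0.1]
finger_gap: 0.0931
```

Request:
drive_tool(
  rows=[
    {"x": 0,"y": 0,"z": 0,"yaw": -0.085},
    {"x": 0,"y": 0,"z": 0,"yaw": -0.085},
    {"x": 0,"y": 0,"z": 0,"yaw": -0.085},
  ],
  jaw=8.0,
)

```text
clock: 3.27
position: [0.5401, -0.094, 0.3641]
orientation: [3.141, 0.076, 0.001]
contact_force: [-0.3, -0.4, -0.1]
finger_gap: 0.0809
```

```bash
python3 - <<'E'
from h import *
np.set_printoptions(precision=4,suppress=True)
o=get_obs(); R=Ro.from_rotvec(o["orientation"]).as_matrix(); print(o["clock"],o["position"],R,o["q"],o["contact_force"],o["finger_gap"])
f=grab_frame("wrist"); cv2.imwrite("pics/wrist1.png",f["img"])
P={}
for c in("side","scene"):
    g=grab_frame(c); cv2.imwrite(f"pics/{c}1.png",g["img"]); np.savez(c+"1.npz",**g); P[c]=greens(g)
P=np.vstack(list(P.values()))
for n,y,p0 in (("a",-.092,[.045,.375,0,.598,-.0916,.2035]),("b",.194,[-.07,.36,0,.62,.195,.202]),("e",0,[0,1.57,0,.69,.002,.23])):
    p,e=fit(P[abs(P[:,1]-y)<.042],p0); print(n,np.degrees(p[:3]).round(1),p[3:],e,foot(p))
E
```

```text
3.2667 [ 0.5401 -0.094   0.3641] [[ 0.9988  0.0487  0.0004]
 [ 0.0487 -0.9988 -0.0001]
 [ 0.0004  0.0001 -1.    ]] [-0.2189 -0.1609  1.4809 -0.      1.8212  1.3032] [-0.2562 -0.4018 -0.068 ] 0.08093192062562557
a [ 2.6 21.5 -0.6] [ 0.5979 -0.0917  0.2035] 0.001226452784033303 (array([ 0.6722, -0.0884,  0.1741]), array([ 0.6623, -0.0885,  0.149 ]), array([ 0.5402, -0.0943,  0.2263]))
b [-4.2 20.3 -0.5] [0.62   0.195  0.2016] 0.0012932590123251094 (array([0.6949, 0.1895, 0.1739]), array([0.6856, 0.1904, 0.1486]), array([0.562 , 0.1993, 0.2231]))
e [ 392.4   89.4 -402.8] [0.6895 0.0019 0.2294] 0.0012615817981765191 (array([0.6901, 0.0023, 0.1494]), array([0.6636, 0.0072, 0.1492]), array([0.6889, 0.0016, 0.2914]))
```

Request:
drive_tool(
  rows=[
    {"x": 0,"y": 0,"z": -3,"yaw": 0},
    {"x": 0,"y": 0,"z": -6,"yaw": 0},
    {"x": 0,"y": 0,"z": -9,"yaw": 0},
    {"x": 0,"y": 0,"z": -12,"yaw": 0},
    {"x": 0,"y": 0,"z": -14,"yaw": 0},
    {"x": 0,"y": 0,"z": -15.2,"yaw": 0},
    {"x": 0,"y": 0,"z": -15.7,"yaw": 0},
    {"x": 0,"y": 0,"z": -15.7,"yaw": 0},
  ],
)

```text
clock: 4.08
position: [0.54, -0.094, 0.2064]
orientation: [-3.141, -0.073, 0.001]
contact_force: [-0.3, -0.4, -0.7]
finger_gap: 0.0802
```

```bash
python3 - <<'E'
from h import *
f=grab_frame("wrist"); cv2.imwrite("pics/wrist2.png",f["img"])
f=grab_frame("side"); cv2.imwrite("pics/side2.png",cv2.resize(f["img"][130:330,200:470],(800,592)))
E
```

```text
(no output)
```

View pics/wrist2.png

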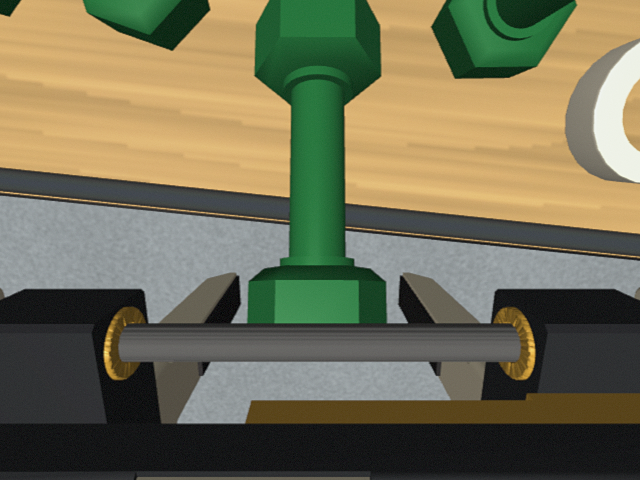

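View pics/side2.png

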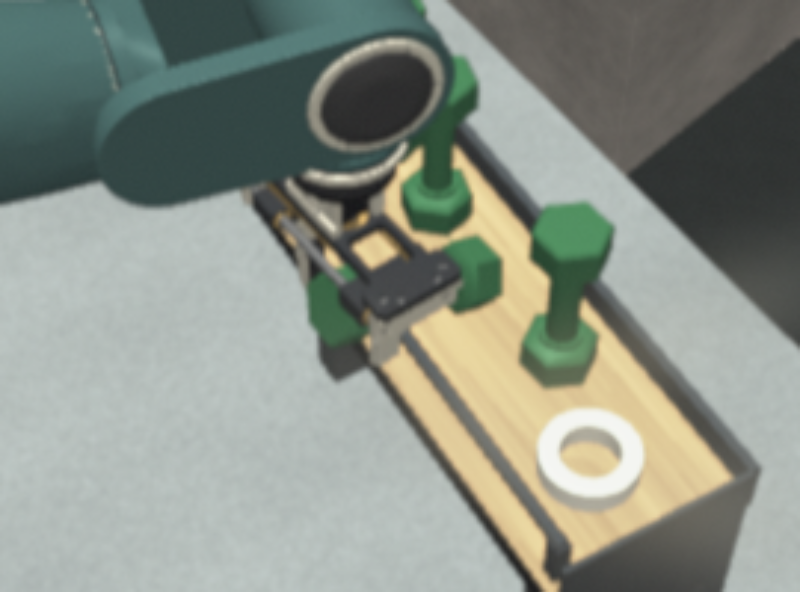

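Request:
drive_tool(
  rows=[
    {"x": 0,"y": 0,"z": 0,"yaw": 0},
    {"x": 0,"y": 0,"z": 0,"yaw": 0},
    {"x": 0,"y": 0,"z": 0,"yaw": 0},
    {"x": 0,"y": 0,"z": 0,"yaw": 0},
    {"x": 0,"y": 0,"z": 0,"yaw": 0},
    {"x": 0,"y": 0,"z": 0,"yaw": 0},
  ],
  jaw=5.5,
  force=20,
)

```text
clock: 4.68
position: [0.5403, -0.0941, 0.207]
orientation: [3.141, 0.072, 0.002]
contact_force: [3.3, -0.5, 1.5]
finger_gap: 0.0611
```

```bash
python3 - <<'E'
from h import *
# arc from theta0 for pinch s=142: edge-relative
for nm,th0,yaw in (("a",21.5,2.6),("b",20.3,-4.2)):
    g=lambda t:np.array([-142*np.cos(t)+27*np.sin(t),142*np.sin(t)+27*np.cos(t)])
    t0=np.radians(th0)
    for th in list(range(25,91,5))+[87]:
        d=(g(np.radians(th))-g(t0))/10
        print(nm,th,"x %.2f y %.2f z %.2f"%(d[0]*np.cos(np.radians(yaw)),d[0]*np.sin(np.radians(yaw)),d[1]))
E
```

```text
a 25 x 0.49 y 0.02 z 0.73
a 30 x 1.27 y 0.06 z 1.72
a 35 x 2.14 y 0.10 z 2.64
a 40 x 3.08 y 0.14 z 3.48
a 45 x 4.09 y 0.19 z 4.23
a 50 x 5.16 y 0.23 z 4.90
a 55 x 6.28 y 0.29 z 5.46
a 60 x 7.45 y 0.34 z 5.93
a 65 x 8.66 y 0.39 z 6.29
a 70 x 9.89 y 0.45 z 6.55
a 75 x 11.14 y 0.51 z 6.70
a 80 x 12.40 y 0.56 z 6.74
a 85 x 13.66 y 0.62 z 6.66
a 90 x 14.91 y 0.68 z 6.48
a 87 x 14.16 y 0.64 z 6.61
b 25 x 0.65 y -0.05 z 0.99
b 30 x 1.43 y -0.11 z 1.98
b 35 x 2.29 y -0.17 z 2.90
b 40 x 3.23 y -0.24 z 3.74
b 45 x 4.24 y -0.31 z 4.49
b 50 x 5.31 y -0.39 z 5.15
b 55 x 6.43 y -0.47 z 5.72
b 60 x 7.60 y -0.56 z 6.19
b 65 x 8.80 y -0.65 z 6.55
b 70 x 10.03 y -0.74 z 6.81
b 75 x 11.28 y -0.83 z 6.96
b 80 x 12.54 y -0.92 z 6.99
b 85 x 13.80 y -1.01 z 6.92
b 90 x 15.04 y -1.10 z 6.74
b 87 x 14.30 y -1.05 z 6.86
```

Request:
drive_tool(
  rows=[
    {"x": 0.25,"y": 0.01,"z": 0.35,"yaw": 0},
    {"x": 0.5,"y": 0.02,"z": 0.7,"yaw": 0},
    {"x": 0.85,"y": 0.04,"z": 1.2,"yaw": 0},
    {"x": 1.25,"y": 0.06,"z": 1.7,"yaw": 0},
    {"x": 1.7,"y": 0.08,"z": 2.2,"yaw": 0},
    {"x": 2.15,"y": 0.1,"z": 2.65,"yaw": 0},
    {"x": 2.6,"y": 0.12,"z": 3.05,"yaw": 0},
    {"x": 3.1,"y": 0.14,"z": 3.5,"yaw": 0},
    {"x": 3.1,"y": 0.14,"z": 3.5,"yaw": 0},
  ],
)

```text
clock: 5.43
position: [0.572, -0.0925, 0.2425]
orientation: [3.141, 0.072, 0.002]
contact_force: [-1.4, -0.1, -2.2]
finger_gap: 0.0613
```

```bash
cat > chk.py <<'E'
from h import *
import sys
np.set_printoptions(precision=4,suppress=True)
k=sys.argv[1]; p0=eval(sys.argv[2])
P=[]
for c in("side","scene"):
    g=grab_frame(c); cv2.imwrite(f"pics/{c}{k}.png",g["img"]); np.savez(f"{c}{k}.npz",**g); P.append(greens(g))
P=np.vstack(P); q=P[(abs(P[:,1]-p0[4])<.042)]
p,e=fit(q,p0); print(len(q),np.degrees(p[:3]).round(1),p[3:],round(e,4),*foot(p))
o=get_obs(); print(o["clock"],o["position"],o["contact_force"],o["finger_gap"])
E
python3 chk.py 3 "[.045,.7,0,.615,-.091,.22]"
```

```text
1504 [ 2.8 39.9 -0.1] [ 0.6186 -0.0911  0.2204] 0.0013 [ 0.6799 -0.0881  0.1691] [ 0.6626 -0.0889  0.1484] [ 0.571  -0.0934  0.2601]
5.5333 [ 0.5711 -0.0926  0.2418] [-2.016   0.4333 -2.4205] 0.06126987667495477
```

Request:
drive_tool(
  rows=[
    {"x": 0.5,"y": 0.02,"z": 0.38,"yaw": 0},
    {"x": 1.0,"y": 0.05,"z": 0.75,"yaw": 0},
    {"x": 1.5,"y": 0.07,"z": 1.08,"yaw": 0},
    {"x": 2.05,"y": 0.09,"z": 1.4,"yaw": 0},
    {"x": 2.6,"y": 0.12,"z": 1.7,"yaw": 0},
    {"x": 3.2,"y": 0.15,"z": 1.97,"yaw": 0},
    {"x": 3.75,"y": 0.17,"z": 2.2,"yaw": 0},
    {"x": 4.35,"y": 0.2,"z": 2.43,"yaw": 0},
    {"x": 4.95,"y": 0.23,"z": 2.62,"yaw": 0},
    {"x": 5.55,"y": 0.25,"z": 2.8,"yaw": 0},
    {"x": 5.55,"y": 0.25,"z": 2.8,"yaw": 0},
  ],
)

```text
clock: 6.45
position: [0.6275, -0.09, 0.27]
orientation: [3.141, 0.072, 0.001]
contact_force: [-2.1, 0.7, 2.1]
finger_gap: 0.0613
```

```bash
python3 chk.py 4 "[.045,1.13,0,.65,-.09,.23]"
```

```text
1688 [ 2.7 64.5 -0.4] [ 0.6521 -0.0898  0.2324] 0.0013 [ 0.6865 -0.0882  0.1602] [ 0.6621 -0.0891  0.1486] [ 0.6255 -0.091   0.2884]
6.55 [ 0.6268 -0.0901  0.2698] [-2.0652  0.8865  1.0653] 0.06168219641520938
```

View pics/scene4.png

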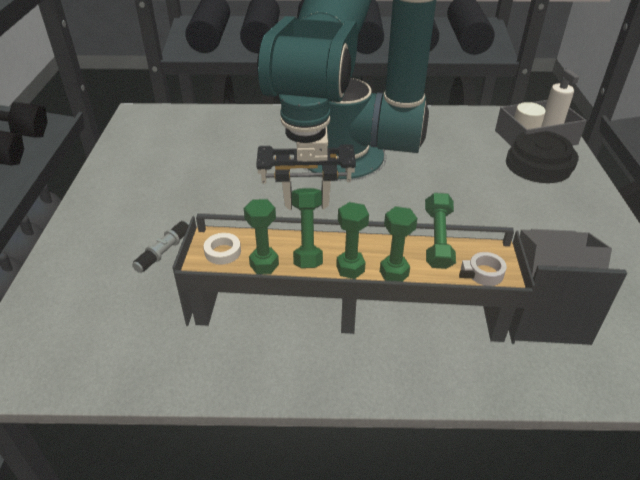

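Request:
drive_tool(
  rows=[
    {"x": 0.6,"y": 0.03,"z": 0.15,"yaw": 0},
    {"x": 1.25,"y": 0.06,"z": 0.26,"yaw": 0},
    {"x": 1.85,"y": 0.09,"z": 0.35,"yaw": 0},
    {"x": 2.5,"y": 0.12,"z": 0.41,"yaw": 0},
    {"x": 3.1,"y": 0.15,"z": 0.44,"yaw": 0},
    {"x": 3.75,"y": 0.17,"z": 0.45,"yaw": 0},
    {"x": 4.4,"y": 0.2,"z": 0.42,"yaw": 0},
    {"x": 5.0,"y": 0.23,"z": 0.37,"yaw": 0},
    {"x": 5.4,"y": 0.25,"z": 0.33,"yaw": 0},
    {"x": 5.75,"y": 0.27,"z": 0.29,"yaw": 0},
    {"x": 5.75,"y": 0.27,"z": 0.29,"yaw": 0},
  ],
)

```text
clock: 7.47
position: [0.6852, -0.0873, 0.2728]
orientation: [3.141, 0.072, 0.002]
contact_force: [1.2, 1.6, 4.2]
finger_gap: 0.0615
```

```bash
python3 chk.py 5 "[.045,1.53,0,.69,-.088,.23]"; python3 - <<'E'
from h import *
f=grab_frame("wrist"); cv2.imwrite("pics/wrist5.png",f["img"])
E
```

```text
1519 [ 12.8  87.4 -12.6] [ 0.6858 -0.0882  0.2305] 0.0012 [ 0.6894 -0.0874  0.1506] [ 0.6624 -0.0875  0.1494] [ 0.683  -0.0888  0.2924]
7.5667 [ 0.6848 -0.0873  0.2728] [1.1421 0.6484 4.3392] 0.061100712652260435
```

View pics/wrist5.png

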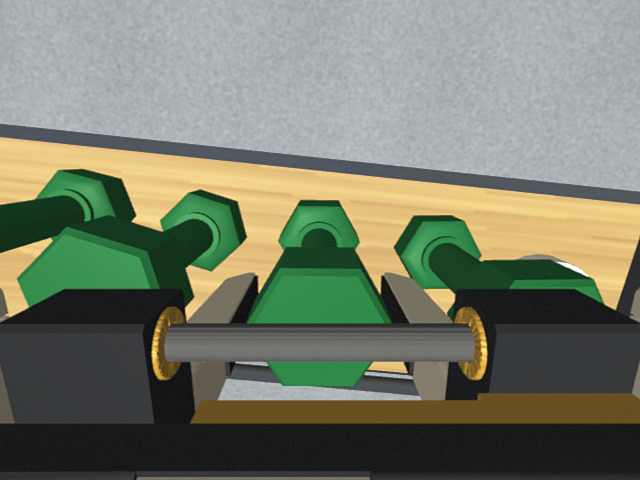

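Request:
drive_tool(
  rows=[
    {"x": 0.15,"y": 0.01,"z": -0.07,"yaw": 0},
    {"x": 0.3,"y": 0.01,"z": -0.15,"yaw": 0},
    {"x": 0.3,"y": 0.01,"z": -0.15,"yaw": 0},
  ],
  force=10,
)

```text
clock: 7.87
position: [0.688, -0.0872, 0.272]
orientation: [3.141, 0.072, 0.004]
contact_force: [1.5, 0.6, 8.2]
finger_gap: 0.0618
```

Request:
drive_tool(
  rows=[
    {"x": 0,"y": 0,"z": 0,"yaw": 0},
    {"x": 0,"y": 0,"z": 0,"yaw": 0},
    {"x": 0,"y": 0,"z": 0,"yaw": 0},
    {"x": 0,"y": 0,"z": 0,"yaw": 0},
    {"x": 0,"y": 0,"z": 0,"yaw": 0},
  ],
  jaw=6.8,
)

```text
clock: 8.28
position: [0.687, -0.0873, 0.2707]
orientation: [-3.141, -0.072, 0.001]
contact_force: [0.5, 0.3, -0.4]
finger_gap: 0.0681
```

```bash
python3 chk.py 6 "[.045,1.55,0,.69,-.088,.23]"; python3 - <<'E'
from h import *
f=grab_frame("wrist"); cv2.imwrite("pics/wrist6.png",f["img"])
E
```

```text
1462 [-3.  90.8  4.9] [ 0.6906 -0.0874  0.2294] 0.0013 [ 0.6896 -0.0874  0.1494] [ 0.6626 -0.0883  0.1498] [ 0.6914 -0.0875  0.2914]
8.3833 [ 0.687  -0.0873  0.2709] [-0.3167  0.162  -0.29  ] 0.06788877960585728
```

View pics/wrist6.png

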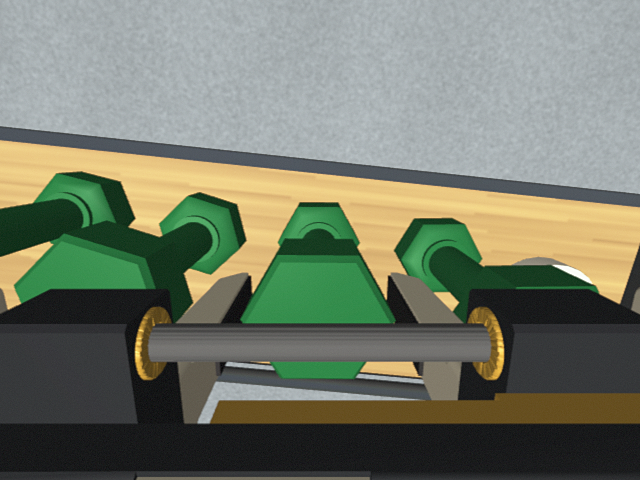

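Request:
drive_tool(
  rows=[
    {"x": 0,"y": 0,"z": 1,"yaw": 0},
    {"x": 0,"y": 0,"z": 3,"yaw": 0},
    {"x": 0,"y": 0,"z": 6,"yaw": 0},
    {"x": 0,"y": 0,"z": 9,"yaw": 0},
    {"x": 0,"y": 0,"z": 11,"yaw": 0},
    {"x": 0,"y": 0,"z": 11,"yaw": 0},
  ],
)

```text
clock: 8.93
position: [0.6872, -0.0874, 0.3873]
orientation: [3.139, 0.072, 0.011]
contact_force: [-0.4, -0.3, 0.4]
finger_gap: 0.0681
```

Request:
drive_tool(
  rows=[
    {"x": -1.5,"y": 2,"z": 0,"yaw": -0.01},
    {"x": -3,"y": 5,"z": 0,"yaw": -0.03},
    {"x": -4.5,"y": 8,"z": 0,"yaw": -0.05},
    {"x": -6,"y": 11,"z": 0,"yaw": -0.06},
    {"x": -7.5,"y": 14,"z": 0,"yaw": -0.07},
    {"x": -9,"y": 17,"z": 0,"yaw": -0.08},
    {"x": -10.5,"y": 20,"z": 0,"yaw": -0.09},
    {"x": -11.5,"y": 23,"z": 0,"yaw": -0.1},
    {"x": -12,"y": 26,"z": 0,"yaw": -0.11},
    {"x": -12.5,"y": 28,"z": 0,"yaw": -0.122},
    {"x": -12.5,"y": 28.7,"z": 0,"yaw": -0.122},
    {"x": -12.5,"y": 28.7,"z": 0,"yaw": -0.122},
  ],
  jaw=8.0,
)

```text
clock: 9.93
position: [0.5617, 0.2009, 0.3811]
orientation: [-3.139, 0.116, 0.0]
contact_force: [-0.3, -0.9, -0.1]
finger_gap: 0.08
```

```bash
python3 chk.py 7 "[-.073,.354,0,.62,.195,.2016]"; python3 - <<'E'
from h import *
print(Ro.from_rotvec(get_obs()["orientation"]).as_matrix()[:,0])
P=np.vstack([greens(dict(np.load(c+"7.npz"))) for c in("side","scene")])
for n,x,y in (("a",.69,-.0875),("c",.679,-.182),("d",.702,.0935),("e",.69,.002)):
    p,e=fit(P[abs(P[:,1]-y)<.042],[0,1.57,0,x,y,.23]); print(n,p[3:],Rt(p)[:,2],e)
E
```

```text
1571 [-4.1 20.2  1.8] [0.6201 0.1951 0.2017] 0.0013 [0.695  0.1897 0.1741] [0.6856 0.1896 0.1488] [0.562  0.1992 0.2231]
10.0333 [0.5622 0.1991 0.381 ] [0.2246 0.3145 0.1781] 0.08016722605562619
[ 9.97123901e-01 -7.57886899e-02 -3.79173549e-05]
a [ 0.68961414 -0.08767454  0.22939762] [0.00472312 0.00108196 0.99998826] 0.0012658750099745633
c [ 0.68003175 -0.18184428  0.22946293] [0.01117125 0.00320371 0.99993247] 0.001152726778110097
d [0.70261306 0.09371016 0.22939275] [ 4.01248956e-04 -2.42410243e-03  9.99996981e-01] 0.0012415805241977294
e [0.69032742 0.00197936 0.22937496] [ 0.00152969 -0.00244389  0.99999584] 0.0011853832773836698
```

View pics/scene7.png

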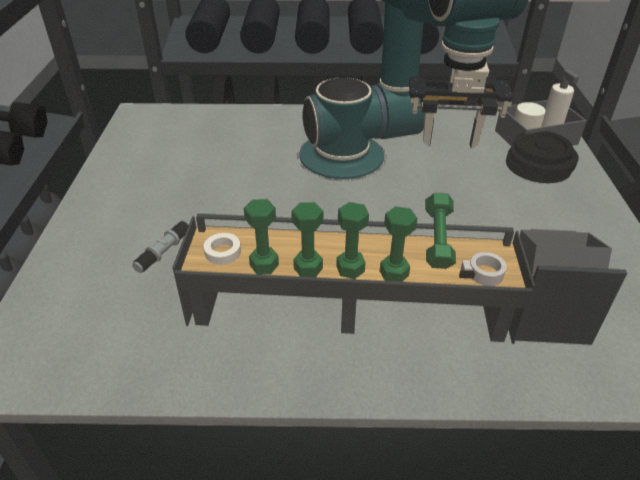

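Request:
drive_tool(
  rows=[
    {"x": 0,"y": 0,"z": -3,"yaw": 0},
    {"x": 0,"y": 0,"z": -6.5,"yaw": 0},
    {"x": 0,"y": 0,"z": -10,"yaw": 0},
    {"x": 0,"y": 0,"z": -13,"yaw": 0},
    {"x": 0,"y": 0,"z": -15.5,"yaw": 0},
    {"x": 0,"y": 0,"z": -17,"yaw": 0},
    {"x": 0,"y": 0,"z": -17.7,"yaw": 0},
    {"x": 0,"y": 0,"z": -17.7,"yaw": 0},
  ],
)

```text
clock: 10.7
position: [0.562, 0.1989, 0.2032]
orientation: [3.139, -0.121, -0.002]
contact_force: [-0.3, -0.1, 0.2]
finger_gap: 0.0802
```

```bash
python3 - <<'E'
from h import *
f=grab_frame("wrist"); cv2.imwrite("pics/wrist8.png",f["img"])
E
```

```text
(no output)
```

View pics/wrist8.png

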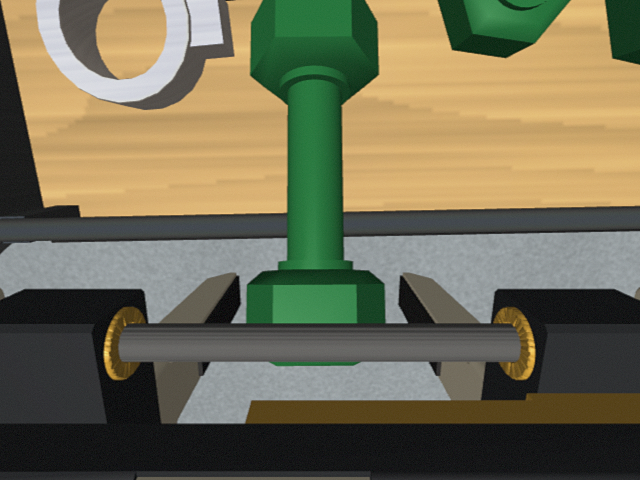

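Request:
drive_tool(
  rows=[
    {"x": 0,"y": 0,"z": 0,"yaw": 0},
    {"x": 0,"y": 0,"z": 0,"yaw": 0},
    {"x": 0,"y": 0,"z": 0,"yaw": 0},
    {"x": 0,"y": 0,"z": 0,"yaw": 0},
    {"x": 0,"y": 0,"z": 0,"yaw": 0},
    {"x": 0,"y": 0,"z": 0,"yaw": 0},
  ],
  jaw=5.5,
  force=20,
)

```text
clock: 11.25
position: [0.5624, 0.1997, 0.2048]
orientation: [-3.139, 0.12, -0.002]
contact_force: [2.9, -0.1, 3.3]
finger_gap: 0.0612
```

Request:
drive_tool(
  rows=[
    {"x": 0.3,"y": -0.02,"z": 0.5,"yaw": 0},
    {"x": 0.65,"y": -0.05,"z": 1.0,"yaw": 0},
    {"x": 1.05,"y": -0.08,"z": 1.5,"yaw": 0},
    {"x": 1.45,"y": -0.11,"z": 1.98,"yaw": 0},
    {"x": 1.85,"y": -0.14,"z": 2.45,"yaw": 0},
    {"x": 2.3,"y": -0.17,"z": 2.9,"yaw": 0},
    {"x": 2.75,"y": -0.2,"z": 3.33,"yaw": 0},
    {"x": 3.25,"y": -0.24,"z": 3.74,"yaw": 0},
    {"x": 3.25,"y": -0.24,"z": 3.74,"yaw": 0},
  ],
)

```text
clock: 12.0
position: [0.5955, 0.1972, 0.2423]
orientation: [-3.139, 0.12, -0.002]
contact_force: [-3.6, 0.5, -1.9]
finger_gap: 0.0613
```

```bash
python3 chk.py 9 "[-.073,.7,0,.64,.193,.22]"
```

```text
1458 [-3.9 39.5 -0.4] [0.6414 0.1928 0.2202] 0.0013 [0.703  0.1886 0.1693] [0.6859 0.19   0.1485] [0.5937 0.1961 0.2596]
12.1 [0.5946 0.1973 0.2415] [-3.642  0.445 -1.284] 0.06143864844694445
```

Request:
drive_tool(
  rows=[
    {"x": 0.5,"y": -0.04,"z": 0.38,"yaw": 0},
    {"x": 1.0,"y": -0.07,"z": 0.75,"yaw": 0},
    {"x": 1.5,"y": -0.11,"z": 1.08,"yaw": 0},
    {"x": 2.05,"y": -0.15,"z": 1.41,"yaw": 0},
    {"x": 2.6,"y": -0.19,"z": 1.7,"yaw": 0},
    {"x": 3.2,"y": -0.23,"z": 1.98,"yaw": 0},
    {"x": 3.75,"y": -0.27,"z": 2.22,"yaw": 0},
    {"x": 4.35,"y": -0.32,"z": 2.45,"yaw": 0},
    {"x": 4.95,"y": -0.36,"z": 2.63,"yaw": 0},
    {"x": 5.55,"y": -0.41,"z": 2.81,"yaw": 0},
    {"x": 5.55,"y": -0.41,"z": 2.81,"yaw": 0},
  ],
)

```text
clock: 13.02
position: [0.6511, 0.1931, 0.2699]
orientation: [-3.139, 0.12, -0.001]
contact_force: [-2.2, 0.8, 2.3]
finger_gap: 0.0615
```

```bash
python3 chk.py 10 "[-.073,1.13,0,.675,.191,.23]"
```

```text
1492 [-3.7 64.6 -2.1] [0.6748 0.1903 0.2325] 0.0013 [0.7091 0.1881 0.1603] [0.6848 0.1907 0.1487] [0.6482 0.192  0.2885]
13.1167 [0.6503 0.1932 0.2697] [-0.7623  0.1189  0.4704] 0.0613608631129572
```

Request:
drive_tool(
  rows=[
    {"x": 0.6,"y": -0.05,"z": 0.15,"yaw": 0},
    {"x": 1.25,"y": -0.09,"z": 0.26,"yaw": 0},
    {"x": 1.85,"y": -0.14,"z": 0.35,"yaw": 0},
    {"x": 2.5,"y": -0.18,"z": 0.41,"yaw": 0},
    {"x": 3.1,"y": -0.23,"z": 0.44,"yaw": 0},
    {"x": 3.75,"y": -0.27,"z": 0.45,"yaw": 0},
    {"x": 4.4,"y": -0.32,"z": 0.42,"yaw": 0},
    {"x": 5.0,"y": -0.36,"z": 0.37,"yaw": 0},
    {"x": 5.4,"y": -0.39,"z": 0.33,"yaw": 0},
    {"x": 5.75,"y": -0.42,"z": 0.28,"yaw": 0},
    {"x": 6.0,"y": -0.44,"z": 0.2,"yaw": 0},
    {"x": 6.0,"y": -0.44,"z": 0.2,"yaw": 0},
  ],
)

```text
clock: 14.12
position: [0.7112, 0.1887, 0.2722]
orientation: [-3.139, 0.12, -0.003]
contact_force: [1.5, -0.3, 7.3]
finger_gap: 0.0615
```

```bash
python3 chk.py 11 "[-.073,1.53,0,.71,.189,.23]"
```

```text
1312 [ 0.2 88.5 -6.9] [0.7102 0.188  0.2301] 0.0013 [0.7123 0.188  0.1501] [0.6855 0.1911 0.1494] [0.7086 0.188  0.2921]
14.2167 [0.7109 0.1887 0.2722] [0.7425 0.6519 6.9804] 0.061460262194255086
```

Request:
drive_tool(
  rows=[
    {"x": 0,"y": 0,"z": -0.05,"yaw": 0},
    {"x": 0,"y": 0,"z": -0.05,"yaw": 0},
    {"x": 0,"y": 0,"z": -0.05,"yaw": 0},
  ],
  force=10,
)

```text
clock: 14.47
position: [0.711, 0.1887, 0.2721]
orientation: [-3.139, 0.12, -0.004]
contact_force: [2.2, 0.6, 8.3]
finger_gap: 0.0617
```

Request:
drive_tool(
  rows=[
    {"x": 0,"y": 0,"z": 0,"yaw": 0},
    {"x": 0,"y": 0,"z": 0,"yaw": 0},
    {"x": 0,"y": 0,"z": 0,"yaw": 0},
    {"x": 0,"y": 0,"z": 0,"yaw": 0},
    {"x": 0,"y": 0,"z": 0,"yaw": 0},
  ],
  jaw=6.8,
)

```text
clock: 14.88
position: [0.7101, 0.1887, 0.2707]
orientation: [3.139, -0.12, -0.001]
contact_force: [0.4, -0.1, 0.2]
finger_gap: 0.0682
```

```bash
python3 chk.py 12 "[-.073,1.56,0,.712,.188,.23]"; python3 - <<'E'
from h import *
f=grab_frame("wrist"); cv2.imwrite("pics/wrist12.png",f["img"])
E
```

```text
1284 [ 30.8  90.5 -34.4] [0.7131 0.1883 0.2295] 0.0012 [0.7125 0.1879 0.1495] [0.6855 0.1897 0.1497] [0.7135 0.1886 0.2915]
14.9833 [0.71   0.1887 0.2708] [ 0.4382 -0.2768 -0.2176] 0.06772159537918658
```

View pics/wrist12.png

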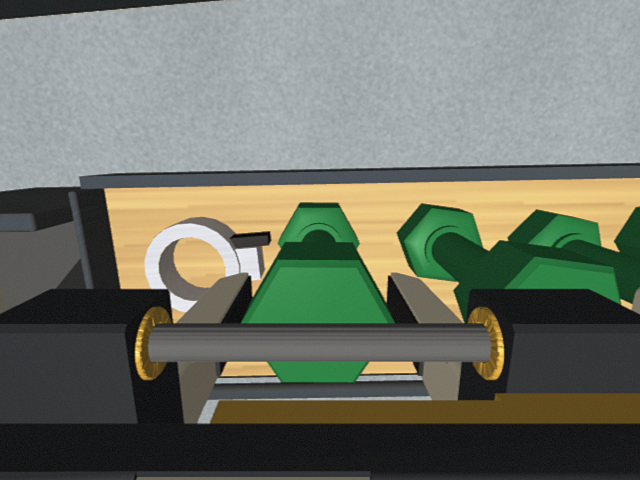

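b is standing free between the open fingers, with a gap visible on both sides of the head (243–395 px). Now I'll withdraw straight up and back.

Request:
drive_tool(
  rows=[
    {"x": 0,"y": 0,"z": 1,"yaw": 0},
    {"x": 0,"y": 0,"z": 3,"yaw": 0},
    {"x": 0,"y": 0,"z": 6,"yaw": 0},
    {"x": 0,"y": 0,"z": 9,"yaw": 0},
    {"x": 0,"y": 0,"z": 11.5,"yaw": 0},
    {"x": -3,"y": 0,"z": 11.5,"yaw": 0},
    {"x": -6,"y": 0,"z": 11.5,"yaw": 0},
    {"x": -9,"y": 0,"z": 11.5,"yaw": 0},
    {"x": -12,"y": 0,"z": 11.5,"yaw": 0},
    {"x": -14,"y": 0,"z": 11.5,"yaw": 0},
    {"x": -14,"y": 0,"z": 11.5,"yaw": 0},
    {"x": -14,"y": 0,"z": 11.5,"yaw": 0},
  ],
)

```text
clock: 16.03
position: [0.5694, 0.1889, 0.3878]
orientation: [-3.139, 0.119, -0.004]
contact_force: [-0.4, -0.0, -0.0]
finger_gap: 0.0677
```

```bash
python3 chk.py 13 "[-.073,1.56,0,.712,.188,.23]"; python3 - <<'E'
from h import *
np.set_printoptions(precision=4,suppress=True)
P=np.vstack([greens(dict(np.load(c+"13.npz"))) for c in("side","scene")])
for n,x,y in (("a",.69,-.0875),("b",.713,.188),("c",.679,-.182),("d",.702,.0935),("e",.69,.002)):
    p,e=fit(P[abs(P[:,1]-y)<.042],[0,1.57,0,x,y,.23]); print(n,p[3:],Rt(p)[:,2],e)
for n in ("grip_ring_mid","collar_mid","wrist_roller_mid"): print(n,[(np.round(d["point"],3),round(d["conf"],2)) for d in search_frame("scene",n)[:1]])
E
```

```text
1528 [-17.   90.3  14.8] [0.7125 0.1879 0.2294] 0.0014 [0.7121 0.188  0.1494] [0.6852 0.1891 0.1495] [0.7128 0.1879 0.2914]
16.1333 [0.5705 0.1888 0.3864] [ 0.0155 -0.1768  0.2487] 0.06800002754900551
a [ 0.6897 -0.0876  0.2294] [ 0.0045 -0.0038  1.    ] 0.0012522769358349582
b [0.7125 0.1879 0.2294] [ 0.0044 -0.0014  1.    ] 0.0013500749178224497
c [ 0.6799 -0.182   0.2296] [0.0135 0.0119 0.9998] 0.001168767545320519
d [0.7029 0.0936 0.2294] [ 0.005  -0.0017  1.    ] 0.0012723731821249855
e [0.6905 0.0023 0.2294] [-0.0008 -0.0004  1.    ] 0.0012757340443076588
grip_ring_mid [(array([ 0.65 , -0.275,  0.173]), 0.76)]
collar_mid [(array([0.713, 0.281, 0.174]), 0.7)]
wrist_roller_mid [(array([ 0.493, -0.473,  0.036]), 0.57)]
```

View pics/scene13.png

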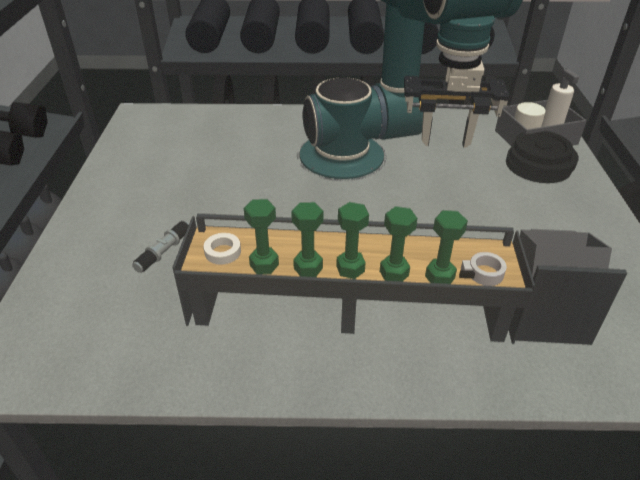

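The picture shows all five dumbbells upright in a row (heads at about 260, 308, 353, 400 and 450 px). The ring, collar and roller have not moved, and the gripper is clear.

```bash
python3 - <<'E'
from plant import *
print(job_done())
E
```

```text
the job is handed in; nothing more can be done
None
```

Both fallen dumbbells now stand upright on their feet in their gaps, and I handed the job in at about 16.3 s of the 54 s allowed. I tipped the right one first, then the left. For each, I pinched the raised head lightly at 20 N and swung it up around its foot edge to about 88–89°. I then opened the fingers slightly and withdrew straight up.

- **Tipped dumbbells:** model fits to the final camera images show both within about 0.4° of vertical, centres 229 mm above the deck. During the tipping each foot edge stayed within about 1–2 mm of where it first rested.
- **Standing dumbbells:** the three that were already up are within about 2 mm of their first fits. The right-hand one (c) fits at about 1° of lean, as it did before I touched anything, so I put that down to fit noise.
- **Surroundings:** the ring and collar read within 2 mm of their first positions. The roller reads about 5 mm off, roughly the detector's accuracy, and the arm never went near it.
- **Forces:** the highest tool force I read at the end of any move was about 8 N. The gripper was clear of everything at hand-in.

No check failed.

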